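Mesh the change gear on a tube-rotator drive

TASK

The tube rotator's drive unit is open for a speed change. Pick up the blue gear by its block-shaped grip, keep it level and lower it over the bare pointed post of the drive unit, rocking it a little about its axis so that its teeth slip in between those of the dark steel gear fixed beside the post; keep hold of it until the teeth have entered one another, then leave it fully home and flat on the post's shoulder. Leave the finer-toothed orange gear where it lies.

Things in the scene. Friction and masses are not known exactly. Their poses are not given: they have to be found in the camera images.
- blue_grip (a point): Blue plastic gear, loose, 0.11 kg, flat: 14 mm thick, 8 coarse teeth, 76 mm over the teeth, 18 mm bore right through. On top a grip block, 42 mm along x, 30 mm along y, from 14 to 60 mm above the underside: grip it across y, finger ends above the disc. Point: on the axis, 40 mm above the underside. z up the axis; x points along a tooth, the others every 45 degrees.
- orange_grip (a point): Orange plastic gear, the wrong one, loose: 14 mm thick, 66 mm over its 14 fine teeth, with the same grip block and bore as the blue one. Point: on the axis, 40 mm above the underside. To be left alone.
- drive_seat (a point): Bare upright steel post, 14 mm thick, on a fixed white drive unit (196 x 104 mm, cover 36 mm high). Point: on its axis at the top face of its round shoulder (26 mm across, 42 mm above the bench), where the blue gear's underside must rest. The post rises 30 mm straight from there, then tapers to a 4 mm tip at 42 mm. z up; x points to the fixed gear's axis, 66 mm away.
- fixed_gear (a point): Dark steel gear on the drive unit that does not turn: 8 teeth like the blue gear's, 76 mm over the teeth, 14 mm thick. Point: on its axis at its underside, level with the post's shoulder; axes as the post's. A gap between two teeth faces the post, so the blue gear meshes with any of its teeth pointing from the post to this axis, 7 degrees of play either way; tooth ends are chamfered.

How it is judged:
By the outcome, as a careful person would: the job done as asked, in the order asked, and still so for the second after the job is handed in, with the robot touching nothing.
It also fails if it takes over 43 s, if anything falls off the work surface, if the arm or the gripper's body presses on something with over 40 N, if the wrist force passes 120 N, or if a joint passes its speed limit or range.

ROBOT

A 6-joint arm with a two-finger parallel gripper is mounted at the origin on a cart in front of the work surface, level with it; the furniture and walls round the work are solid. World frame = base frame: x ahead of the robot, y to its left, z up, the work surface at z = 0. Lengths are in mm, angles in rad, forces in N, time in s.
With the tool pointing down it reaches from about 275 to 1000 mm from the base axis. Payload 8.4 kg.
Tool frame: the origin (TCP) lies on the centre line of the jaws, within the pads' length; the fingertips stand r.tip_reach ahead of it and the grasp point (between the pads) lies 11 mm behind it (r.tip_reach is the distance from the TCP to the fingertips, in mm); z points along the fingers, y is the line along which they close (so a half turn about z gives the same grasp; the last joint's range is limited). The gripper opens to 85 mm and grips with 20 to 120 N. Pads are 22 mm wide; open, the fingers measure 114 mm over their backs; the gripper's body (76 mm by 85 mm) begins 54 mm behind the grasp point. The pads swing forward as they close: fully open they stand 13 mm farther back than shut.
Start: joints at [1.11, 0.353, 1.633, -0, 1.155, -0.002], TCP at [276.794, 560.368, 239.281] pointing down, gripper open.
Joint ranges: [-2.63, 2.63], [-0.92, 2.1], [0.06, 2.66], [-1.3, 4.44], [0, 2.69], [-3.02, 3.02]. Speed limits (rad/s): [2.22, 2.22, 2.79, 3.14, 3.14, 3.14].

INTERFACE

Orientations are given as [roll, pitch, yaw] about the fixed x, y, z axes, in that order (R = Rz(yaw) Ry(pitch) Rx(roll)).
In Python, from rig import r gives the robot as it stands.
- The arm moves only by the tool carry_out, never from a script. Its argument "targets" is a list of rows, each an object with "dp": the shift along the tool's x, y, z in mm, a list of three; "yaw": the turn about the tool's z in degrees. A call has 1 to 12 rows; each row is the pose to reach, as a shift and turn from the pose commanded when the call began, along the tool's axes at that moment; what a row does not reach only later rows make up. A row lasts 1/8 s, in which the tool goes at most 62.5 mm and 10.7 degrees, less where a joint would pass 70% of its speed; a pose out of reach is approached as far as the arm can. A call with a gripper value outside its range is refused whole. "fingers" is the opening, from -1 (shut) to 1 (fully open), so that 0 is half open, set as the call begins (left out, the last holds). The fingers move at their own pace and stop on an object; "grip_force" is the grip in N (left out, the last holds). Time passes only in rows, so rows that repeat a pose let the fingers close. It gives the time, the measured TCP pose, the force, the opening and the grip force at its end, in the units of the state.
- r.sense(): the state, without advancing time (a new reading comes with each control period).
- r.grab_frame(name): name is "scene" or "top" or "wrist"; returns the picture (480x640x3 uint8, red, green, blue); there is no depth.
- r.get_calibration(name): a dict with "fx", "fy", "cx", "cy" (pixels), "rvec" (rotation vector, rad) and "tvec" (3), from world to camera coordinates, as OpenCV has them. Camera axes: x right, y down, z forward; pixel columns grow to the right and rows downward; lengths in mm; the calibration is good to about 2 mm. A picture is of the moment at which its call begins: read the wrist's pose just before it. get_calibration takes no time and is no camera call; for the wrist camera it gives the pose at the moment of the call.
- r.sign_off(): hands the job in; it is judged then, once.
The state is a dict: "clock": time; "qpos": joint angles; "qvel": joint speeds; "joint_efforts": joint torques, N m; "eef_pos": TCP position; "tcp_rot": TCP orientation; "contact_force": force on the tool from outside, world axes, zero at the start; "wrist_torque": the same for the moment, N m; "opening": opening from 0.0 (shut) to 1.0 (fully open); "grasp_force": force on a finger pad.
Only numpy, scipy, OpenCV 4.12 (cv2) and the standard library are available. Lean on these libraries where they do the work, as an engineer would, in place of code of your own. Each camera call takes 0.05 s, during which the arm holds its last target. There are 200 camera calls.

## Working session

There is one attempt and no reset: what is moved stays moved. The work goes in short steps, Python scripts to look and compute and a tool call to move; the robot and the scene stay as the last step left them, time stands still between calls to the robot, and variables do not carry over. Pictures are saved under pics/ and viewed, at most 10 in all, crops included, and the job is handed in when it is done.

Besides the shell and the picture viewer there is one more tool, called after "Emit:" as name(argument=value, ...) on one line, values as JSON. carry_out: Moves the arm, as the interface text tells. Its arguments: {"type":"object","properties":{"targets":{"type":"array","items":{"type":"object","properties":{"dp":{"type":"array","items":{"type":"number"}},"yaw":{"type":"number"}}}},"fingers":{"type":"number"},"grip_force":{"type":"number"}},"required":["targets"]}

```bash
mkdir -p pics; python3 - <<'E'
from rig import r
import cv2,numpy as np
s=r.sense();print({k:np.round(v,3) for k,v in s.items()}, r.tip_reach)
a=r.grab_frame("top");b=r.grab_frame("scene")
np.save("top.npy",a);np.save("scene.npy",b)
cv2.imwrite("pics/top.png",a[:,:,::-1]);cv2.imwrite("pics/scene.png",b[:,:,::-1])
for n in("top","scene"):print(n,r.get_calibration(n))
E
ls
```

```text
{'clock': np.float64(0.0), 'qpos': array([ 1.11 ,  0.354,  1.634, -0.   ,  1.155, -0.002]), 'qvel': array([-0.001,  0.   ,  0.001,  0.001,  0.   , -0.002]), 'joint_efforts': array([-1.0000e-03, -6.0526e+01, -3.4206e+01, -0.0000e+00,  1.0000e-02,
       -0.0000e+00]), 'eef_pos': array([276.605, 559.93 , 238.537]), 'tcp_rot': array([-3.14 ,  0.   ,  2.683]), 'contact_force': array([ 0.187, -0.228, -0.422]), 'wrist_torque': array([-0.05 ,  0.059,  0.017]), 'grasp_force': np.float64(0.0), 'opening': np.float64(0.999)} 8.0
top {'fx': 567.2235482690937, 'fy': 567.2235482690937, 'cx': 328.75786919913617, 'cy': 242.7003241596259, 'rvec': array([ 2.17475777, -2.13494908,  0.14120495]), 'tvec': array([ -22.60275471,  504.96263155, 1060.6799464 ])}
scene {'fx': 619.2045426816679, 'fy': 619.2045426816679, 'cx': 314.7093399631929, 'cy': 241.11412287414745, 'rvec': array([ 2.01819689, -0.98034906,  0.51882257]), 'tvec': array([-305.56352364,  262.46094334,  895.13313146])}
pics
scene.npy
top.npy
```

View pics/top.png

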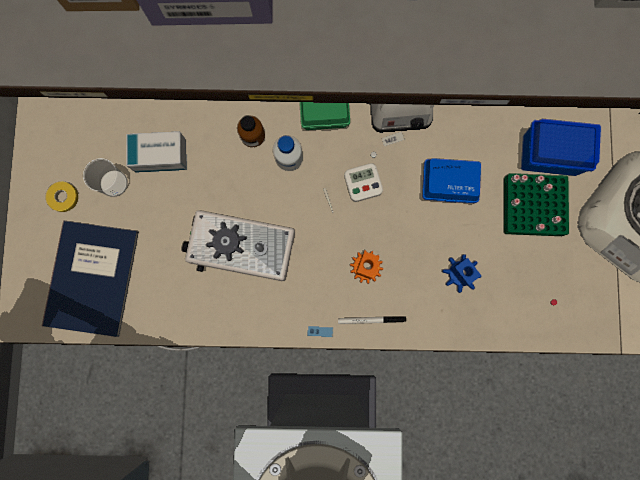

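View pics/scene.png

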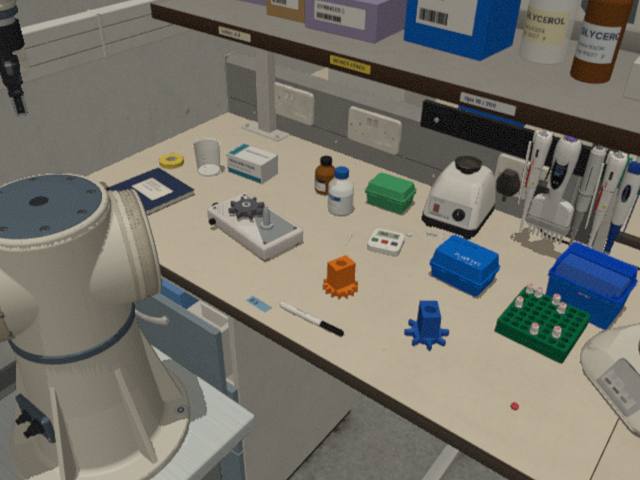

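The top view shows the blue gear at about (461,272), the orange at (366,266), the post at (260,247) and the fixed gear at (226,240). The scene view agrees: blue at (428,330), post tip at (266,210). Next I'll segment these and cast rays.

```bash
cat > h.py <<'E'
import cv2,numpy as np
from rig import r
def cast(c,uv,z):
    R=cv2.Rodrigues(np.array(c["rvec"]))[0];t=np.array(c["tvec"])
    uv=np.atleast_2d(np.asarray(uv,float))
    d=np.c_[(uv[:,0]-c["cx"])/c["fx"],(uv[:,1]-c["cy"])/c["fy"],np.ones(len(uv))]@R
    o=-R.T@t
    return o+d*((z-o[2])/d[:,2])[:,None]
def blob(m,box):
    x0,y0,x1,y1=box;k=np.zeros(m.shape,np.uint8);k[y0:y1,x0:x1]=m[y0:y1,x0:x1]*255
    cs,_=cv2.findContours(k,cv2.RETR_EXTERNAL,cv2.CHAIN_APPROX_NONE)
    return max(cs,key=cv2.contourArea)[:,0,:].astype(float)
E
python3 - <<'E'
from h import *
a=np.load("top.npy");c=r.get_calibration("top")
hsv=cv2.cvtColor(a,cv2.COLOR_RGB2HSV);H,S,V=hsv[...,0],hsv[...,1],hsv[...,2]
b=blob((H>95)&(H<125)&(S>120),(435,245,490,300));p=cast(c,b,14)
q=np.array(cv2.minEnclosingCircle(p[:,:2].astype(np.float32))[0]);print("blue",q,cv2.minEnclosingCircle(p[:,:2].astype(np.float32))[1])
rad=np.hypot(*(p[:,:2]-q).T);an=np.degrees(np.arctan2(*(p[:,:2]-q).T[::-1]))
print("tooth phase mod45",np.degrees(np.angle(np.sum((rad>34)*np.exp(8j*np.radians(an)))))/8)
f=blob((V<110)&(S<80),(203,215,249,265));p=cast(c,f,56)
e=cv2.minEnclosingCircle(p[:,:2].astype(np.float32));print("fixed",e)
print("post tip",cast(c,(261,246),84),cast(c,(261,246),60))
u=blob((V>150)&(S<40),(180,200,300,290));p=cast(c,u,36);print("unit",cv2.minAreaRect(p[:,:2].astype(np.float32)))
t=cv2.resize(a[200:300,180:310],None,fx=6,fy=6,interpolation=cv2.INTER_CUBIC)[:, :]
t2=cv2.resize(a[235:305,420:500],None,fx=6,fy=6,interpolation=cv2.INTER_CUBIC)
o=np.zeros((600,800,3),np.uint8);o[:300,:400]=cv2.resize(a[215:275,200:280],(400,300),interpolation=cv2.INTER_CUBIC);o[:300,400:]=cv2.resize(a[242:302,421:501],(400,300),interpolation=cv2.INTER_CUBIC)
w=r.grab_frame("wrist");o[300:,:400]=cv2.resize(w,(400,300));cv2.imwrite("pics/crop.png",o[...,::-1])
cw=r.get_calibration("wrist");print(cw);R=cv2.Rodrigues(cw["rvec"])[0];print("cam pos",-R.T@cw["tvec"],"axes",R.round(2).tolist())
E
```

```text
blue [ 452.46289062 -272.04278564] 37.21855545043945
tooth phase mod45 -7.010657470624659
fixed ((502.0862731933594, 180.60568237304688), 38.68183135986328)
post tip [[490.19800001 110.92135775  84.        ]] [[493.13146019 113.8057142   60.        ]]
unit ((497.79034423828125, 159.04212951660156), (192.0285186767578, 98.96675872802734), 80.1220474243164)
{'fx': 352.1201954063179, 'fy': 352.1201954063179, 'cx': 322.5658785785075, 'cy': 237.81790606406165, 'rvec': array([-2.47149868, -1.53687305, -0.20138428]), 'tvec': array([-623.84902889,  -32.39680496,  377.86973866])}
cam pos [216.19122049 589.67358561 372.24873651] axes [[0.44, 0.9, -0.0], [0.87, -0.43, 0.26], [0.23, -0.12, -0.97]]
```

View pics/crop.png

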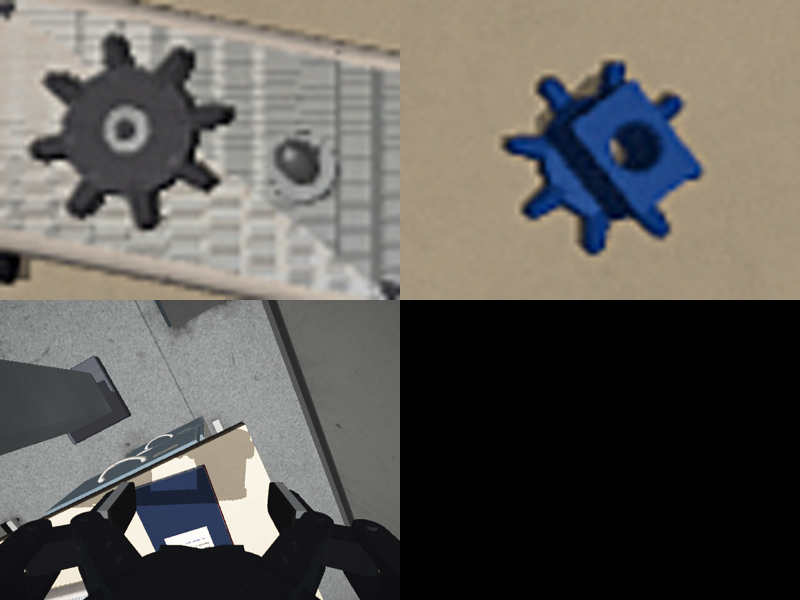

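The crop shows the blue block's long side running at about 38° in world yaw. The fixed hub is at about px (225,241) and the post's shoulder ring at about px (261,249). The two are 66–67 mm apart at about 80.5°, and the unit's own yaw is 80.1°. I'll move above the blue gear and check from near.

Emit:
carry_out(targets=[{"dp": [-22, -28, 0], "yaw": 5}, {"dp": [-58, -73, 0], "yaw": 13}, {"dp": [-96, -122, 0], "yaw": 22}, {"dp": [-134, -170, 0], "yaw": 31}, {"dp": [-172, -219, 0], "yaw": 40}, {"dp": [-210, -267, 0], "yaw": 49}, {"dp": [-248, -315, 0], "yaw": 58}, {"dp": [-286, -364, 0], "yaw": 67}, {"dp": [-324, -412, 0], "yaw": 76}, {"dp": [-362, -460, 0], "yaw": 85}, {"dp": [-400, -509, 0], "yaw": 94}, {"dp": [-430, -547, 0], "yaw": 102}], fingers=1)

```text
clock: 1.65
eef_pos: [420.1, -122.9, 239.4]
tcp_rot: [3.141, -0.0, 0.896]
contact_force: [0.9, 0.8, 0.2]
opening: 1.0
grasp_force: 0.0
```

```bash
python3 - <<'E'
from h import *
s=r.sense();print(s["clock"],s["eef_pos"],np.degrees(s["tcp_rot"]))
c=r.get_calibration("top")
A=cast(c,(225.2,241),56)[0];B=cast(c,(261,249),42)[0];T=cast(c,(259,246),84)[0]
print(A,B,T,np.hypot(*(A-B)[:2]))
d=np.array([452.5,-272])-s["eef_pos"][:2];y=s["tcp_rot"][2]
print("tool dxy",d[0]*np.cos(y)+d[1]*np.sin(y),d[0]*np.sin(y)-d[1]*np.cos(y))
E
```

```text
1.65 [ 420.10022084 -122.93593948  239.38036606] [ 1.79973688e+02 -9.76049629e-03  5.13586345e+01]
[501.86391275 182.11027388  56.        ] [489.56580882 115.77430235  42.        ] [490.12970486 114.58928573  84.        ] 67.46632107979872
tool dxy -96.19760669367918 118.38859866805724
```

Emit:
carry_out(targets=[{"dp": [-32, 40, 0], "yaw": 5}, {"dp": [-64, 79, 0], "yaw": 10}, {"dp": [-86, 106, 10], "yaw": 13}, {"dp": [-96, 118, 30], "yaw": 13}, {"dp": [-96, 118, 40], "yaw": 13}, {"dp": [-96, 118, 40], "yaw": 13}])

```text
clock: 2.4
eef_pos: [452.5, -268.0, 198.5]
tcp_rot: [-3.139, 0.001, 0.676]
contact_force: [-0.4, 0.2, 1.2]
opening: 1.001
grasp_force: 0.0
```

```bash
python3 - <<'E'
from h import *
s=r.sense();print(s["clock"],s["eef_pos"],np.degrees(s["tcp_rot"]))
c=r.get_calibration("wrist");a=r.grab_frame("wrist");np.save("w1.npy",a)
hsv=cv2.cvtColor(a,cv2.COLOR_RGB2HSV);H,S,V=cv2.split(hsv)
m=(H>95)&(H<125)&(S>120)
b=blob(m,(200,80,450,400));print(b.min(0),b.max(0))
p=cast(c,b,14)[:,:2].astype(np.float32);print("disc z14",cv2.minEnclosingCircle(p))
q=np.array(cv2.minEnclosingCircle(p)[0]);d=p-q;rad=np.hypot(*d.T);an=np.arctan2(d[:,1],d[:,0])
print("phase",np.degrees(np.angle(np.sum((rad>34)*np.exp(8j*an))))/8%45)
x0,y0=(b.min(0)-15).astype(int);x1,y1=(b.max(0)+15).astype(int);print(x0,y0,x1,y1)
cv2.imwrite("pics/w1.png",cv2.resize(a[y0:y1,x0:x1],None,fx=3,fy=3)[...,::-1])
E
```

```text
2.4 [ 452.45845572 -268.00520149  198.52636253] [-1.79874492e+02  3.47517302e-02  3.87194822e+01]
[289. 180.] [368. 258.]
disc z14 ((449.8244934082031, -274.9219665527344), 38.74251937866211)
phase 36.835980348693624
274 165 383 273
```

View pics/w1.png

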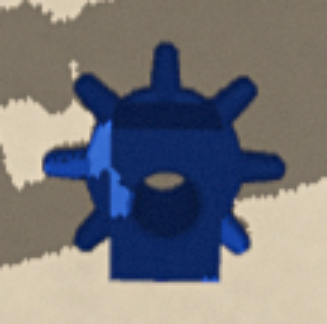

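The gear is centred near crop (164,165). The block top spans columns 110–219 and rows about 128–280, squared to the jaws to within about 1°. I'll cross-check the axis from the block top and from the teeth.

```bash
python3 - <<'E'
from h import *
c=r.get_calibration("wrist");s=r.sense()
f=lambda u,v:(274+u/3-.33,165+v/3-.33)
P=lambda u,v,z:cast(c,f(u,v),z)[0][:2]
cn=[P(110,128,60),P(219,128,60),P(219,280,60),P(110,280,60)]
print("block ctr",np.mean(cn,0),"sizes",[np.hypot(*(cn[i]-cn[i-3])).round(1) for i in range(4)])
e=cn[0]-cn[3];print("yaw",np.degrees(np.arctan2(e[1],e[0])))
L,Rr=P(43,163,11),P(285,167,11);print("teeth",(L+Rr)/2,np.hypot(*(L-Rr)),np.degrees(np.arctan2(*(L-Rr)[::-1]))-90)
T=P(165,42,11);print("top tooth",T, np.degrees(np.arctan2(*(T-(L+Rr)/2)[::-1])))
q=((L+Rr)/2+np.mean(cn,0))/2;d=q-s["eef_pos"][:2];y=s["tcp_rot"][2];print(q,"tool",d[0]*np.cos(y)+d[1]*np.sin(y),d[0]*np.sin(y)-d[1]*np.cos(y))
E
```

```text
block ctr [ 451.05348227 -273.97849599] sizes [np.float64(28.5), np.float64(41.8), np.float64(29.6), np.float64(41.8)]
yaw 38.24651174062611
teeth [ 451.72001809 -274.18464784] 75.33904616563781 37.819677896039664
top tooth [ 481.38170462 -250.5253521 ] 38.57720198151771
[ 451.38675018 -274.08157191] tool -4.930182613587919 3.700036648142102
```

Emit:
carry_out(targets=[{"dp": [-2, 2, 30], "yaw": 0.5}, {"dp": [-5, 4, 80], "yaw": 0.5}, {"dp": [-5, 4, 110], "yaw": 0.5}, {"dp": [-5, 4, 120], "yaw": 0.5}, {"dp": [-5, 4, 120], "yaw": 0.5}])

```text
clock: 3.08
eef_pos: [452.2, -275.0, 79.8]
tcp_rot: [3.141, -0.0, 0.668]
contact_force: [-0.1, 0.6, 0.7]
opening: 1.001
grasp_force: 0.0
```

```bash
python3 - <<'E'
from h import *
s=r.sense();print(s["clock"],s["eef_pos"],np.degrees(s["tcp_rot"]))
q=np.array([451.4,-274.1])
d=q-s["eef_pos"][:2];y=s["tcp_rot"][2];print("tool",d[0]*np.cos(y)+d[1]*np.sin(y),d[0]*np.sin(y)-d[1]*np.cos(y))
E
```

```text
3.075 [ 452.2308294  -274.95579415   79.84664698] [ 1.79986292e+02 -6.81956859e-03  3.82497496e+01]
tool -0.12265259514565596 -1.1864305518483467
```

Emit:
carry_out(targets=[{"dp": [0, -1, 20], "yaw": 0}, {"dp": [0, -1, 40], "yaw": 0}, {"dp": [0, -1, 49], "yaw": 0}, {"dp": [0, -1, 52], "yaw": 0}, {"dp": [0, -1, 52], "yaw": 0}])

```text
clock: 3.7
eef_pos: [451.7, -274.7, 28.0]
tcp_rot: [3.141, -0.0, 0.667]
contact_force: [-0.1, -0.7, -0.2]
opening: 1.001
grasp_force: 0.0
```

Emit:
carry_out(targets=[{"dp": [0, 0, 0], "yaw": 0}, {"dp": [0, 0, 0], "yaw": 0}, {"dp": [0, 0, 0], "yaw": 0}, {"dp": [0, 0, 0], "yaw": 0}, {"dp": [0, 0, 0], "yaw": 0}, {"dp": [0, 0, 0], "yaw": 0}, {"dp": [0, 0, 0], "yaw": 0}, {"dp": [0, 0, 0], "yaw": 0}], fingers=-1, grip_force=50)

```text
clock: 4.7
eef_pos: [451.4, -274.6, 27.6]
tcp_rot: [3.141, -0.0, 0.667]
contact_force: [-0.7, 0.7, 6.1]
opening: 0.344
grasp_force: 49.9
```

Emit:
carry_out(targets=[{"dp": [0, 0, -10], "yaw": 0}, {"dp": [0, 0, -35], "yaw": 0}, {"dp": [0, 0, -70], "yaw": 0}, {"dp": [0, 0, -105], "yaw": 0}, {"dp": [0, 0, -130], "yaw": 0}, {"dp": [0, 0, -140], "yaw": 0}, {"dp": [0, 0, -140], "yaw": 0}, {"dp": [0, 0, -140], "yaw": 0}])

```text
clock: 5.7
eef_pos: [450.6, -274.0, 166.2]
tcp_rot: [-3.14, 0.001, 0.667]
contact_force: [0.1, -0.4, -0.6]
opening: 0.345
grasp_force: 49.4
```

```bash
python3 - <<'E'
from h import *
s=r.sense();print(s["clock"],s["eef_pos"],np.degrees(s["tcp_rot"]),np.abs(s["qvel"]).max())
c=r.get_calibration("wrist");a=r.grab_frame("wrist");np.save("w2.npy",a)
import json;json.dump({k:np.array(v).tolist() for k,v in c.items()},open("w2.json","w"));np.save("w2p.npy",np.r_[s["eef_pos"],s["tcp_rot"]])
cv2.imwrite("pics/w2.png",cv2.resize(a[160:460,160:490],(660,600))[...,::-1])
E
```

```text
5.7 [ 450.58791313 -274.02853251  166.23729508] [-1.79906236e+02  3.37850166e-02  3.82129475e+01] 0.006973027465668512
```

View pics/w2.png

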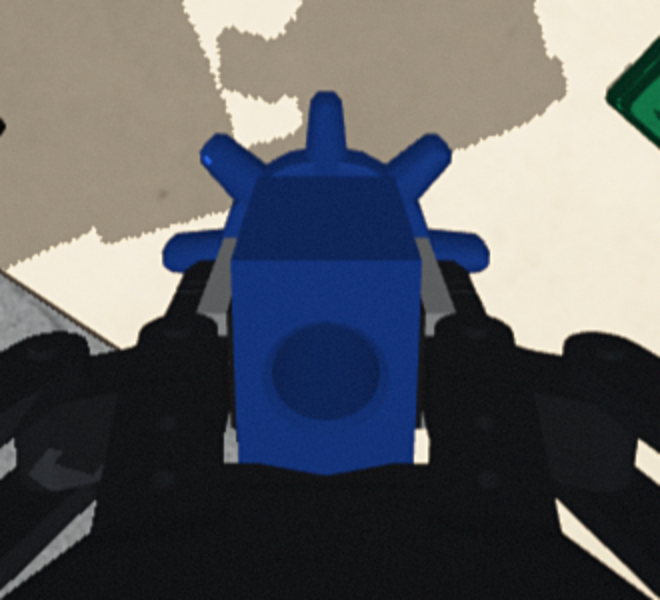

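The gear is held squarely and level. The bore rim spans columns about 265–387 and rows about 321–420 in the 2x crop, the front top edge is at row 260, and the front tooth tip is at (326,92). I'll work out the axis offset from the TCP in the tool frame.

```bash
python3 - <<'E'
from h import *
import json
c={k:np.array(v) for k,v in json.load(open("w2.json")).items()};e=np.load("w2p.npy");y=e[5];u0=e[2]-27.6
def P(u,v,h):
    d=cast(c,(160+u/2-.25,160+v/2-.25),u0+h)[0][:2]-e[:2]
    return np.array([d[0]*np.cos(y)+d[1]*np.sin(y),d[0]*np.sin(y)-d[1]*np.cos(y)]).round(1)
print("bore L,R,T,B",P(265,371,60),P(387,371,60),P(326,321,60),P(326,420,60))
print("front edge",P(232,260,60),P(421,260,60),"foot",P(262,177,14),P(390,177,14))
print("tooth tip",P(326,92,14),P(326,92,7), "side teeth",P(163,250,7),P(489,250,7))
E
```

```text
bore L,R,T,B [  1.5 -10.9] [1.5 8.9] [10.5 -1. ] [-7.7 -1. ]
front edge [ 20.9 -15.6] [21.  13.7] foot [ 20.4 -15. ] [20.4 12.9]
tooth tip [39.1 -1.1] [37.9 -1.1] side teeth [  0.3 -39.4] [ 0.4 37.3]
```

Emit:
carry_out(targets=[{"dp": [9, -16, 0], "yaw": 0.5}, {"dp": [27, -48, 0], "yaw": 1}, {"dp": [50, -90, 0], "yaw": 1.5}, {"dp": [74, -132, 0], "yaw": 2}, {"dp": [98, -174, 0], "yaw": 2.5}, {"dp": [122, -216, 0], "yaw": 2.8}, {"dp": [142, -252, 0], "yaw": 2.8}, {"dp": [155, -275, 0], "yaw": 2.8}, {"dp": [161, -287, 0], "yaw": 2.8}, {"dp": [161, -287, 0], "yaw": 2.8}, {"dp": [161, -287, 0], "yaw": 2.8}, {"dp": [161, -287, 0], "yaw": 2.8}])

```text
clock: 7.25
eef_pos: [400.3, 50.0, 167.2]
tcp_rot: [3.142, 0.0, 0.617]
contact_force: [0.1, 0.3, -0.7]
opening: 0.343
grasp_force: 49.6
```

```bash
python3 - <<'E'
from h import *
s=r.sense();print(s["clock"],s["eef_pos"],np.degrees(s["tcp_rot"]),np.abs(s["qvel"]).max())
c=r.get_calibration("wrist");a=r.grab_frame("wrist");np.save("w3.npy",a)
import json;json.dump({k:np.array(v).tolist() for k,v in c.items()},open("w3.json","w"));np.save("w3p.npy",np.r_[s["eef_pos"],s["tcp_rot"]])
cv2.imwrite("pics/w3.png",cv2.resize(a[0:300,120:520],(800,600))[...,::-1])
E
```

```text
7.25 [400.28054323  49.95361897 167.22772797] [1.79996475e+02 8.14571007e-03 3.53431588e+01] 0.0030965812832339018
```

View pics/w3.png

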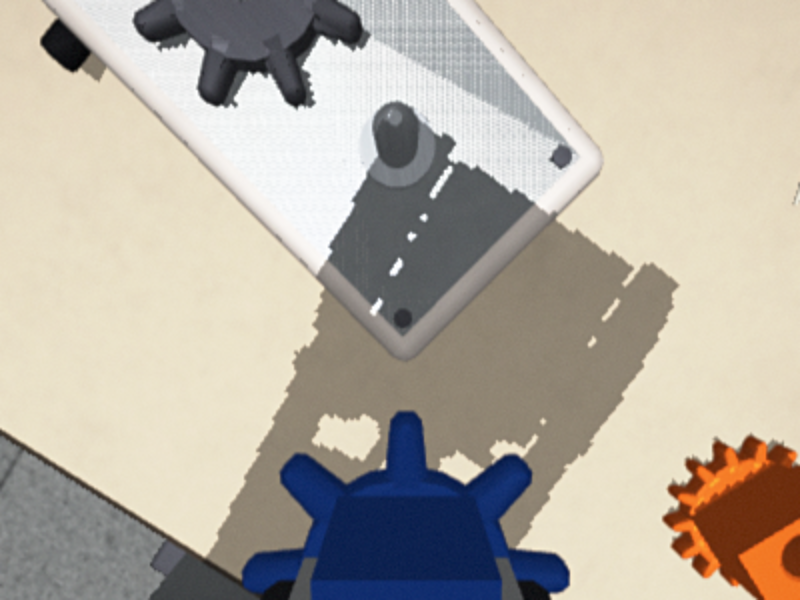

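The post's tip is at crop (394,117), its shoulder ring spans columns 360–435 and rows 113–188, and the unit's corner is at (405,355). The held gear's front tooth tip is at (405,412) and its side tooth tips are at x = 243 and 569. I'll now take post and gear positions from this one view so the camera bias cancels.

```bash
python3 - <<'E'
from h import *
import json
c={k:np.array(v) for k,v in json.load(open("w3.json")).items()};e=np.load("w3p.npy");y=e[5];u0=e[2]-27.6
w=lambda u,v,z:cast(c,(120+u/2-.25,v/2-.25),z)[0][:2]
def P(u,v,z):
    d=w(u,v,z)-e[:2]
    return np.array([d[0]*np.cos(y)+d[1]*np.sin(y),d[0]*np.sin(y)-d[1]*np.cos(y)]).round(1)
print("shoulder L R T B",P(360,150,42),P(435,150,42),P(397,113,42),P(397,188,42))
print("tip",P(394,117,84),"straight end L/R z72",P(374,125,72),P(418,125,72),"base front",P(397,169,42))
print("held: tooth tip",P(405,412,u0+12),"side",P(243,570,u0+7),P(569,570,u0+7),"front edge",P(312,580,u0+60),P(500,580,u0+60))
a=np.load("w3.npy");hsv=cv2.cvtColor(a,cv2.COLOR_RGB2HSV);H,S,V=cv2.split(hsv)
# unit long edge: sample the sat transition along rows on left edge
pts=[]
for v in range(30,125,3):
    row=S[v,120:330].astype(int);
    # last beige->white transition: first run of low-sat to right
    low=(cv2.blur(row.astype(np.float32)[None],(7,1))[0]<25)
    i=np.argmax(low)
    pts.append((120+i,v))
pts=np.array(pts,float);print(pts[::6].tolist())
q=cast(c,pts,30)[:,:2].astype(np.float32)
vx,vy,x0,y0=cv2.fitLine(q,cv2.DIST_HUBER,0,.01,.01).ravel();print("unit yaw",np.degrees(np.arctan2(vy,vx)), np.abs((q-[x0,y0])@[-vy,vx]).max())
print("fixed teeth tips",w(211,103,52),w(300,103,52))
print("yaw now",np.degrees(y),"seat world",w(397.5,150,42),w(394,117,84))
E
```

```text
shoulder L R T B [109.  -16.6] [109.    8.8] [120.4  -4.1] [97.1 -4.1]
tip [110.4  -4.4] straight end L/R z72 [110.8 -10.5] [110.8   2.5] base front [103.1  -4.1]
held: tooth tip [38.8 -1.2] side [  0.3 -39.3] [ 0.3 37.4] front edge [ 20.9 -15.6] [20.9 13.6]
[[173.0, 30.0], [190.0, 48.0], [208.0, 66.0], [226.0, 84.0], [244.0, 102.0], [261.0, 120.0]]
unit yaw 79.87515 0.45763126
fixed teeth tips [462.40846169 171.79327281] [478.89163491 148.56705834]
yaw now 35.343158757977776 seat world [486.95825815 116.22242984] [487.78979346 117.41213194]
```

The post relative to the held gear is tool (+109.4, −3.1). In world that's (487.7, 115.8), within 2.5 mm of the top view. Unit yaw is 79.9° against a held tooth at 35.3 + 45 = 80.3°, well inside the play. I'll move above the post.

Emit:
carry_out(targets=[{"dp": [15, -0.5, 0], "yaw": 0.3}, {"dp": [45, -1.5, 0], "yaw": 0.3}, {"dp": [78, -2.5, 0], "yaw": 0.3}, {"dp": [100, -3, 0], "yaw": 0.3}, {"dp": [109.4, -3.1, 5], "yaw": 0.3}, {"dp": [109.4, -3.1, 25], "yaw": 0.3}, {"dp": [109.4, -3.1, 40], "yaw": 0.3}, {"dp": [109.4, -3.1, 46], "yaw": 0.3}, {"dp": [109.4, -3.1, 46], "yaw": 0.3}, {"dp": [109.4, -3.1, 46], "yaw": 0.3}])

```text
clock: 8.55
eef_pos: [487.9, 116.6, 121.8]
tcp_rot: [3.141, -0.001, 0.613]
contact_force: [-0.7, 0.5, -1.1]
opening: 0.347
grasp_force: 49.6
```

```bash
python3 - <<'E'
from h import *
s=r.sense();print(s["clock"],s["eef_pos"],np.degrees(s["tcp_rot"]),s["contact_force"])
a=r.grab_frame("wrist");b=r.grab_frame("scene");np.save("w4.npy",a)
o=np.zeros((480,800,3),np.uint8);o[:300,:400]=a[130:430,120:520];o[:480,400:]=cv2.resize(b[140:280,200:317],(400,480));cv2.imwrite("pics/w4.png",o[...,::-1])
d=np.array([487.7,115.8])-s["eef_pos"][:2];y=s["tcp_rot"][2];print("resid tool",d[0]*np.cos(y)+d[1]*np.sin(y),d[0]*np.sin(y)-d[1]*np.cos(y))
E
```

```text
8.55 [487.86987162 116.59646644 121.76775389] [ 1.79983836e+02 -4.16788879e-02  3.51014146e+01] [-0.66984741  0.49887389 -1.12099476]
resid tool -0.5969664745935006 0.5539369787354875
```

View pics/w4.png

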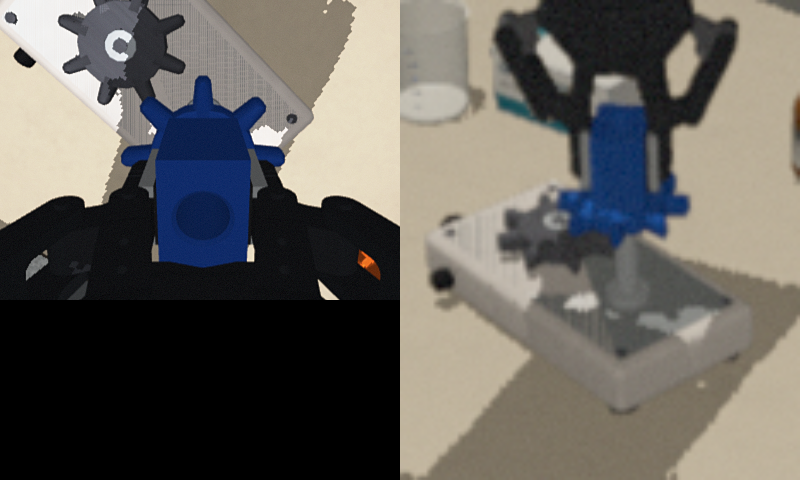

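The gear is over the post: in the scene crop the post at (630,270) points into the disc centre. I'll lower it onto the taper, watching the force.

Emit:
carry_out(targets=[{"dp": [-0.4, 0.4, 4], "yaw": 0}, {"dp": [-0.4, 0.4, 9], "yaw": 0}, {"dp": [-0.4, 0.4, 14], "yaw": 0}, {"dp": [-0.4, 0.4, 19], "yaw": 0}, {"dp": [-0.4, 0.4, 24], "yaw": 0}, {"dp": [-0.4, 0.4, 24], "yaw": 0}])

```text
clock: 9.4
eef_pos: [487.3, 116.0, 96.8]
tcp_rot: [-3.141, 0.0, 0.613]
contact_force: [0.1, 0.1, -1.4]
opening: 0.344
grasp_force: 49.6
```

Emit:
carry_out(targets=[{"dp": [0, 0, 4], "yaw": 0}, {"dp": [0, 0, 8], "yaw": 0}, {"dp": [0, 0, 11], "yaw": 0}, {"dp": [0, 0, 11], "yaw": 0}])

```text
clock: 9.9
eef_pos: [487.3, 116.0, 86.0]
tcp_rot: [-3.141, 0.0, 0.613]
contact_force: [-0.1, 0.0, -0.3]
opening: 0.347
grasp_force: 49.6
```

Clear of lateral force at underside 58 mm. Next it goes in among the fixed teeth with small rocking.

Emit:
carry_out(targets=[{"dp": [0, 0, 1.5], "yaw": 1.5}, {"dp": [0, 0, 3], "yaw": 0}, {"dp": [0, 0, 4.5], "yaw": -1.5}, {"dp": [0, 0, 6], "yaw": 0}, {"dp": [0, 0, 7.5], "yaw": 1.5}, {"dp": [0, 0, 9], "yaw": 0}, {"dp": [0, 0, 9], "yaw": 0}])

```text
clock: 10.78
eef_pos: [487.4, 116.0, 77.2]
tcp_rot: [-3.142, 0.0, 0.614]
contact_force: [-0.0, 0.4, -1.1]
opening: 0.346
grasp_force: 49.6
```

Emit:
carry_out(targets=[{"dp": [0, 0, 2], "yaw": -1}, {"dp": [0, 0, 4], "yaw": 0}, {"dp": [0, 0, 5.5], "yaw": 1}, {"dp": [0, 0, 6.5], "yaw": 0}, {"dp": [0, 0, 7.2], "yaw": 0}, {"dp": [0, 0, 7.2], "yaw": 0}])

```text
clock: 11.52
eef_pos: [487.4, 116.0, 70.1]
tcp_rot: [3.142, 0.0, 0.613]
contact_force: [0.2, 0.2, -1.6]
opening: 0.347
grasp_force: 49.6
```

Emit:
carry_out(targets=[{"dp": [0, 0, 0.5], "yaw": 0}, {"dp": [0, 0, 1], "yaw": 0}, {"dp": [0, 0, 1.3], "yaw": 0}, {"dp": [0, 0, 1.3], "yaw": 0}])

```text
clock: 12.02
eef_pos: [487.5, 116.1, 69.5]
tcp_rot: [3.142, -0.0, 0.613]
contact_force: [-2.1, -1.0, 9.2]
opening: 0.348
grasp_force: 51.1
```

It is seated: z stopped at 69.5 against 69.6 expected, with 9 N upward. Release and retreat straight up.

Emit:
carry_out(targets=[{"dp": [0, 0, -0.6], "yaw": 0}, {"dp": [0, 0, -0.6], "yaw": 0}, {"dp": [0, 0, -0.6], "yaw": 0}, {"dp": [0, 0, -0.6], "yaw": 0}, {"dp": [0, 0, -0.6], "yaw": 0}, {"dp": [0, 0, -0.6], "yaw": 0}, {"dp": [0, 0, -0.6], "yaw": 0}, {"dp": [0, 0, -0.6], "yaw": 0}], fingers=1)

```text
clock: 13.02
eef_pos: [487.4, 116.0, 69.4]
tcp_rot: [-3.142, 0.0, 0.613]
contact_force: [0.2, 0.7, 0.3]
opening: 1.0
grasp_force: 0.0
```

Emit:
carry_out(targets=[{"dp": [0, 0, -8], "yaw": 0}, {"dp": [0, 0, -25], "yaw": 0}, {"dp": [0, 0, -50], "yaw": 0}, {"dp": [0, 0, -85], "yaw": 0}, {"dp": [0, 0, -115], "yaw": 0}, {"dp": [0, 0, -130], "yaw": 0}, {"dp": [0, 0, -130], "yaw": 0}, {"dp": [0, 0, -130], "yaw": 0}])

```text
clock: 14.02
eef_pos: [486.8, 115.8, 198.4]
tcp_rot: [-3.141, 0.001, 0.613]
contact_force: [0.4, 0.2, 0.0]
opening: 0.997
grasp_force: 0.0
```

```bash
python3 - <<'E'
from h import *
s=r.sense();print(s["clock"],s["eef_pos"],s["opening"],s["contact_force"])
c=r.get_calibration("wrist");a=r.grab_frame("wrist");b=r.grab_frame("scene")
o=np.zeros((600,800,3),np.uint8);o[:,:400]=cv2.resize(a[80:380,220:420],(400,600));o[:480,400:]=cv2.resize(b[140:280,200:317],(400,480));cv2.imwrite("pics/w5.png",o[...,::-1])
H,S,V=cv2.split(cv2.cvtColor(a,cv2.COLOR_RGB2HSV))
k=blob((H>95)&(H<125)&(S>120),(200,80,450,420));print(k.min(0),k.max(0))
for z in(56,60):p=cast(c,k,z)[:,:2].astype(np.float32);print(cv2.minEnclosingCircle(p))
E
```

```text
14.025 [486.78246151 115.84831798 198.36720475] 0.9973922398732799 [0.37173105 0.16612356 0.04949117]
[277. 177.] [369. 270.]
((485.3646240234375, 115.94217681884766), 39.91667175292969)
((486.15087890625, 116.49622344970703), 39.33772659301758)
```

View pics/w5.png

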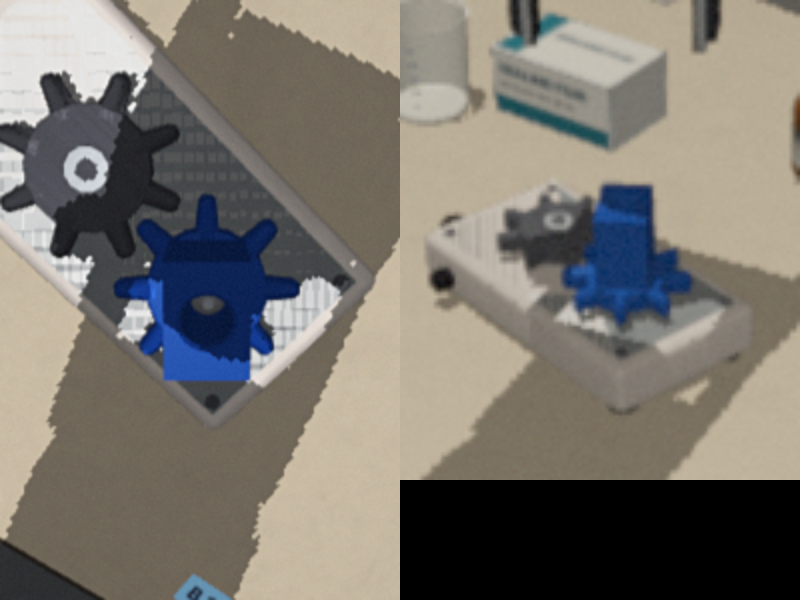

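The blue gear sits flat on the post with the post tip visible in its bore at (208,303). Its tooth at (150,235) lies in the steel gear's gap, level with it, and the gripper is clear.

```bash
python3 -c "from rig import r; print(r.sign_off())"
```

```text
the job is handed in; nothing more can be done
None
```

The blue gear is fully home on the post's shoulder and meshed with the steel gear, the orange gear was left where it lay, and the job was handed in at about 14 s with the gripper clear.

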